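# Scoop up contaminated sample tubes

### The job

Three contaminated glass tubes lie on the bench in front of the steel splash guard: take the scoop out of its stand, lay it flat on the bench and let go of it, then with a fresh grip push it up to the guard's back wall to shovel up all three tubes, and lift them clear. Set the loaded scoop down flat inside the yellow tray with the three tubes still in it. Never touch the tubes with the gripper, do not ram the guard, and leave the bottle, the mug and the cardboard box where they are.

Things in the scene. Friction and masses are not known exactly. Their poses are not given: they have to be found in the camera images.
- scoop_pan (a point): middle of the underside of the scoop's pan. Axes: x forward to the lip, y across, z up out of the open side. Pan 80 mm long (x -40 to 40), 130 mm wide; side walls 20 mm high, 3 thick; back wall (x -40 to -37) 38 mm high. At the start the scoop stands in the stand lip down, handle up: its x points down, its z along the stand's +x, away from the robot; it may lean a few degrees.
- scoop_lip (a point): middle of the scoop's front lip, at its underside (scoop_pan x = 40 mm; same axes). The lip is a sheet 1.6 mm thick; from it a ramp 24 mm long climbs at 8 degrees to a crest 5 mm up; behind that a well 53 mm long, floor 2 mm up, holds the tubes. A tube on the ramp rolls over the crest into the well if the lip is raised 15 to 25 degrees (up to 30 if askew); in the well it stays when level.
- scoop_handle (a point): middle of the scoop's straight blue handle (same axes as scoop_pan, at its x = -95, z = 28 mm): a bar 18 x 18 mm, 110 mm long along x, from 55 mm behind this point to the pan's back wall 55 mm ahead. In the stand this point is about 140 mm above the bench, the handle's end about 194 mm. Laid flat, the handle's middle is 28 mm up and the scoop rests stably on its pan.
- stand: fixed grey open-topped holder, 36 x 146 x 58 mm high, walls and floor 4 mm thick; origin at the centre of its underside, long side along its y. The scoop stands in it loosely, lip on its floor (lift it straight up 60 mm to clear). It may be at the robot's left or right.
- guard_face (a point): fixed steel splash guard on the bench, open towards the robot: this point is the foot of its back wall's inner face, half-way along, at bench height. x points into the wall (the direction to push), y runs along the wall. Back wall 50 mm high, 220 mm between the two side wings, which are also 50 mm high and reach 70 mm out from the wall towards the robot.
- tube1_mid (a point): centre of a lying amber glass sample tube with a blue cap: a round-ended rod 14 mm thick and 44 mm long, about 12 g, smooth, rolls easily. Its y axis runs along the tube (cap at +y); the centre lies 7 mm above the bench.
- tube2_mid (a point): centre of a lying amber glass sample tube with a red cap: a round-ended rod 14 mm thick and 44 mm long, about 12 g, smooth, rolls easily. Its y axis runs along the tube (cap at +y); the centre lies 7 mm above the bench.
- tube3_mid (a point): centre of a lying amber glass sample tube with a green cap: a round-ended rod 14 mm thick and 44 mm long, about 12 g, smooth, rolls easily. Its y axis runs along the tube (cap at +y); the centre lies 7 mm above the bench.
- tray_floor (a point): centre of the inner floor of the fixed yellow plastic decontamination tray; the floor is 4 mm above the bench. Outside 250 mm (its x) by 190 mm (its y) by 30 mm high, walls 4 mm. The scoop (190 mm long over all) fits flat inside along the tray's x axis. It may be at the robot's left or right, opposite the stand.
- reagent: bystander: loose amber bottle with black cap, 56 mm across, 110 mm high; origin under its centre
- mug: bystander: loose white mug, 76 mm across, 85 mm high; origin under its centre
- slidebox_mid (a point): bystander: centre of a loose cardboard slide box, 55 x 85 x 32 mm high
- scoop: the whole scoop: a loose flat dust pan of aluminium with a blue handle, 190 mm long over all, 0.13 kg; same point and axes as scoop_pan
- guard: the splash guard as a whole; same point and axes as guard_face
- tube1: the tube with the blue cap as a whole; origin on its underside as built, 7 mm from its centre line
- tube2: the tube with the red cap, likewise
- tube3: the tube with the green cap, likewise

How it is judged:
By the outcome, as a careful person would: the job done as asked, in the order asked, and still so for the second after the job is handed in, with the robot touching nothing.
It also fails if it takes over 72 s, if anything falls off the work surface, if the arm or the gripper's body presses on something with over 40 N, if the wrist force passes 120 N, or if a joint passes its speed limit or range.

### The arm

A 6-joint arm with a two-finger parallel gripper is mounted at the origin on the work surface. World frame = base frame: x ahead of the robot, y to its left, z up, the work surface at z = 0. Lengths are in m, angles in rad, forces in N, time in s.
With the tool pointing down it reaches from about 0.35 to 0.8 m from the base axis. Payload 7.3 kg.
Tool frame: the origin (TCP) lies midway between the tips of the shut fingers; the grasp point (between the pads) lies 19 mm behind it; z points along the fingers, y is the line along which they close (so a half turn about z gives the same grasp; the last joint's range is limited). The gripper opens to 85 mm and grips with 20 to 120 N. Pads are 22 mm wide; open, the fingers measure 114 mm over their backs; the gripper's body (76 mm by 85 mm) begins 54 mm behind the grasp point. The pads swing forward as they close: fully open they stand 13 mm farther back than shut.
Start: joints at [1.135, 0.342, 1.524, -0, 1.275, -0.146], TCP at [0.15, 0.503, 0.231] pointing down, gripper open.
Joint ranges: [-2.53, 2.53], [-0.77, 2.02], [0.04, 2.7], [-1, 4.14], [0.28, 2.66], [-3.11, 3.11]. Speed limits (rad/s): [2.57, 2.57, 3.14, 3.14, 3.14, 3.14].

### API

Orientations are given as a unit quaternion [x, y, z, w].
In Python, from rig import state, capture, order gives the robot as it stands.
- The arm moves only by the tool step_arm, never from a script. Its argument "moves" is text: rows parted by semicolons, each of 4 numbers parted by spaces: the shift along the world's x, y, z in m, then the turn about the world's z in degrees. In form: tx ty tz spin; .... A call has 1 to 12 rows; each row is the pose to reach, as a shift and turn from the pose commanded when the call began; what a row does not reach only later rows make up. A row lasts 1/12 s, in which the tool goes at most 41.7 mm and 7.16 degrees, less where a joint would pass 70% of its speed; a pose out of reach is approached as far as the arm can. A call with a gripper value outside its range is refused whole. "gripper" is the opening, from -1 (shut) to 1 (fully open), so that 0 is half open, set as the call begins (left out, the last holds). The fingers move at their own pace and stop on an object; "squeeze" is the grip in N (left out, the last holds). Time passes only in rows, so rows that repeat a pose let the fingers close. It gives the time, the measured TCP pose, the force, the opening and the grip force at its end, in the units of the state.
- state(): the state, without advancing time (a new reading comes with each control period).
- capture(name): name is "scene" or "top" or "wrist"; returns a dict with "pixels" (384x512x3 uint8, red, green, blue), "K" (3x3 intrinsics, pixels), "rvec" (rotation vector, rad) and "tvec" (3), from world to camera coordinates, as OpenCV has them. Camera axes: x right, y down, z forward; pixel columns grow to the right and rows downward; lengths in m; the calibration is good to about 2 mm. A picture is of the moment at which its call begins. There is no depth.
- order.close_job(): hands the job in; it is judged then, once.
The state is a dict: "t": time; "q": joint angles; "dq": joint speeds; "effort": joint torques, N m; "tool_pos": TCP position; "tool_rot": TCP orientation; "force": force on the tool from outside, world axes, zero at the start; "wrist_torque": the same for the moment, N m; "width": finger opening in m; "grip_force": force on a finger pad.
Only numpy, scipy, OpenCV 4.12 (cv2) and the standard library are available. Lean on these libraries where they do the work, as an engineer would, in place of code of your own. Each camera call takes 0.05 s, during which the arm holds its last target. There are 200 camera calls.

## Working session

There is one attempt and no reset: what is moved stays moved. The work goes in short steps, Python scripts to look and compute and a tool call to move; the robot and the scene stay as the last step left them, time stands still between calls to the robot, and variables do not carry over. Pictures are saved under pics/ and viewed, at most 10 in all, crops included, and the job is handed in when it is done.

Besides the shell and the picture viewer there is one more tool, called after "Request:" as name(argument=value, ...) on one line, values as JSON. step_arm: Moves the arm, as the interface text tells. Its arguments: {"type":"object","properties":{"moves":{"type":"string"},"gripper":{"type":"number"},"squeeze":{"type":"number"}},"required":["moves"]}

```bash
ls; mkdir -p pics; cat > h.py <<'E'
import numpy as np, cv2
from rig import state, capture, order
def grab(n,f=None):
    c=capture(n)
    if f: cv2.imwrite('pics/'+f,cv2.cvtColor(c['pixels'],cv2.COLOR_RGB2BGR))
    return c
def ray(c,uv,z):
    R=cv2.Rodrigues(np.array(c['rvec'],float))[0]; t=np.array(c['tvec'],float).ravel()
    d=R.T@np.linalg.inv(c['K'])@np.array([uv[0],uv[1],1.]); o=-R.T@t
    return o+d*(z-o[2])/d[2]
def proj(c,p):
    return cv2.projectPoints(np.array(p,float).reshape(-1,3),np.array(c['rvec'],float),np.array(c['tvec'],float),np.array(c['K'],float),None)[0].reshape(-1,2)
E
python3 - <<'E'
from h import *
a=grab('top','top1.png');b=grab('scene','scene1.png')
for c in(a,b):
    R=cv2.Rodrigues(np.array(c['rvec']))[0];print(c['K'].tolist() if hasattr(c['K'],'tolist') else c['K'],-R.T@np.array(c['tvec']).ravel(),R[2])
s=state();print(s)
E
```

```text
pics
[[390.20300030885846, 0.0, 256.4211079938655], [0.0, 390.20300030885846, 190.1976358169895], [0.0, 0.0, 1.0]] [ 0.56685365 -0.01233734  1.07553147] [ 0.07354529  0.01822352 -0.99712536]
[[452.4450310318377, 0.0, 257.1723217514735], [0.0, 452.4450310318377, 183.46293506778395], [0.0, 0.0, 1.0]] [1.35289352 0.64117058 0.79697879] [-0.61235697 -0.54136095 -0.57614865]
{'t': 0.1, 'q': array([ 1.13497442e+00,  3.42622250e-01,  1.52488965e+00,  2.87736866e-05,
        1.27541463e+00, -1.46003114e-01]), 'dq': array([ 8.87089509e-05, -2.82427355e-03, -3.58079184e-03, -5.22380412e-04,
        1.47357620e-03, -9.80611217e-04]), 'effort': array([ 3.42596759e-03, -4.34439898e+01, -2.46493685e+01,  1.02101359e-05,
        4.51299347e-03,  1.02615115e-05]), 'tool_pos': array([0.14985802, 0.50279665, 0.23072256]), 'tool_rot': array([ 1.44406898e-01,  9.89518167e-01, -6.34967666e-04, -2.04478185e-04]), 'force': array([ 1.02782481, -0.47798877, -0.02933073]), 'wrist_torque': array([ 0.02662891, -0.07335378,  0.03814729]), 'grip_force': 0.0, 'width': 0.08532060175350449}
```

View pics/top1.png

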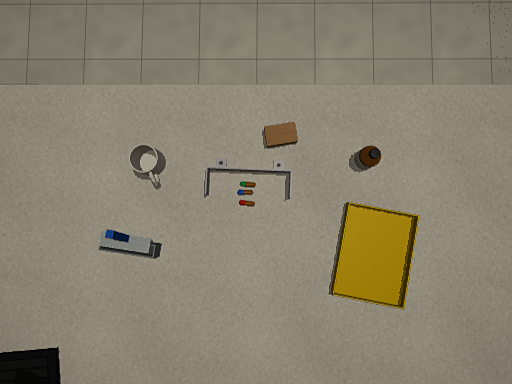

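View pics/scene1.png

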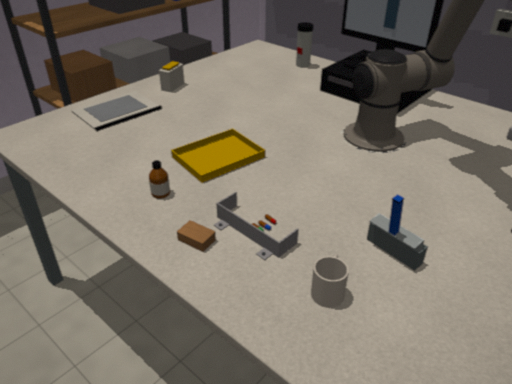

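Top view: up = +x, left = +y. The stand with the blue handle is at (115–155, 242), the guard's back wall runs from (208,170) to (290,172) and the tubes are at (247,184/192/203). The tray is at (375,255). The bystanders (mug, box, bottle) all sit beyond the work.

```bash
python3 - <<'E'
from h import *
def comps(c,lo,hi,mn=4):
    hsv=cv2.cvtColor(c['pixels'],cv2.COLOR_RGB2HSV);m=cv2.inRange(hsv,lo,hi)
    n,l,s,ce=cv2.connectedComponentsWithStats(m);return [(s[i].tolist(),ce[i].round(1).tolist(),cv2.minAreaRect(np.argwhere(l==i)[:,::-1].astype(np.float32))) for i in range(1,n) if s[i,4]>=mn]
a=grab('top');b=grab('scene')
for nm,c in(('top',a),('scene',b)):
    print(nm)
    for k,lo,hi in(('blue',(105,150,50),(130,255,255)),('red',(0,200,80),(6,255,255)),('green',(40,120,40),(85,255,255)),('yellow',(20,150,100),(32,255,255))):
        for s,ce,r in comps(c,lo,hi): 
            print(k,s,ce,[np.round(x,1).tolist() if not np.isscalar(x) else round(x,1) for x in r])
for n,uv,z in(('standmid',(130,243),.058),('tubeB',(245,192),.007),('tubeG',(247,184),.007),('tubeR',(247,203),.007),
 ('guardL top',(209,171),.05),('guardR top',(289,173),.05),('wingL',(207,195),.05),('wingR',(287,198),.05)):
    print(n,ray(a,uv,z).round(4))
cv2.imwrite('pics/crop.png',cv2.cvtColor(np.hstack([cv2.resize(a['pixels'][215:275,85:175],(540,360),interpolation=cv2.INTER_CUBIC)]),cv2.COLOR_RGB2BGR))
E
```

```text
top
blue [238, 190, 5, 4, 19] [240.1, 191.6] [[240.0, 191.5], [3.0, 4.0], 90.0]
blue [105, 230, 9, 8, 59] [109.3, 233.5] [[109.0, 233.5], [7.0, 8.0], 90.0]
blue [114, 233, 15, 7, 66] [120.7, 236.6] [[121.0, 236.0], [6.0, 14.0], 90.0]
red [240, 200, 5, 5, 20] [242.1, 202.1] [[242.0, 202.0], [4.0, 4.0], 90.0]
green [240, 182, 6, 4, 21] [242.6, 183.4] [[242.5, 183.5], [3.0, 5.0], 90.0]
yellow [333, 202, 86, 107, 6138] [373.1, 254.8] [[376.0, 255.2], [72.9, 95.6], 10.1]
scene
blue [390, 196, 13, 38, 296] [395.4, 214.6] [[395.2, 214.5], [8.9, 37.6], 8.4]
blue [265, 225, 5, 4, 16] [267.1, 226.7] [[267.0, 226.5], [3.0, 4.0], 90.0]
red [270, 219, 5, 4, 13] [272.3, 220.5] [[272.3, 220.4], [4.5, 2.2], 26.6]
green [259, 227, 3, 3, 5] [260.0, 228.0] [[260.0, 228.0], [2.7, 0.9], 26.6]
yellow [162, 61, 17, 8, 70] [170.1, 64.6] [[170.0, 64.6], [5.2, 16.4], 60.3]
yellow [234, 130, 8, 6, 8] [237.5, 132.4] [[237.6, 132.4], [8.6, 0.6], 33.7]
yellow [172, 135, 93, 41, 1761] [217.2, 154.3] [[218.8, 154.4], [31.9, 89.8], 76.2]
standmid [0.5025 0.3347 0.058 ]
tubeB [0.6406 0.0385 0.007 ]
tubeG [0.6626 0.0332 0.007 ]
tubeR [0.6104 0.0328 0.007 ]
guardL top [0.6929 0.1325 0.05  ]
guardR top [ 0.6884 -0.0794  0.05  ]
wingL [0.6292 0.1368 0.05  ]
wingR [ 0.6223 -0.0741  0.05  ]
```

View pics/crop.png

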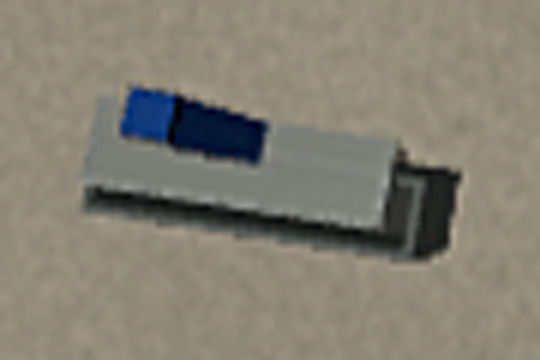

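Crop: the handle's end face is at about (109.3, 233.5) in the top view. The stand is yawed a few degrees clockwise, and the handle leads back down to the pan.

```bash
python3 - <<'E'
from h import *
from scipy.optimize import least_squares
a=grab('top');b=grab('scene')
print(ray(a,(109.3,233.5),.194), ray(b,(397.5,198),.194))
p=[ray(a,(85+x/6,215+y/6),z) for x,y,z in((85,205,.058),(415,258,.0580),(130,95,.194),(180,100,.194))]
for i in(0,2):
  d=p[i]-p[i+1];print(p[i],p[i+1],np.degrees(np.arctan2(-d[0],d[1])),np.linalg.norm(d))
E
```

```text
[0.53208447 0.33607906 0.194     ] [0.54450517 0.34250024 0.194     ]
[0.4859631  0.41503134 0.058     ] [0.46430256 0.27049797 0.058     ] -8.523216490545964 0.14614743685270173
[0.53804736 0.34228522 0.194     ] [0.53629553 0.32323383 0.194     ] -5.253733580117797 0.019131761435544195
```

Request:
step_arm(moves="0.03 -0.012 0.03 2;0.065 -0.029 0.06 5;0.10 -0.045 0.08 8;0.137 -0.061 0.08 8;0.174 -0.078 0.08 8;0.211 -0.094 0.08 8;0.248 -0.11 0.08 8;0.285 -0.127 0.08 8;0.322 -0.143 0.08 8;0.35 -0.157 0.08 8;0.365 -0.167 0.08 8;0.365 -0.167 0.08 8", gripper=1)

```text
t: 1.3
tool_pos: [0.5183, 0.3333, 0.31]
tool_rot: [0.077, 0.997, -0.001, -0.0]
force: [-0.4, 0.5, -0.3]
width: 0.0854
grip_force: 0.0
```

```bash
python3 - <<'E'
from h import *
s=state();print(s['t'],s['tool_pos'],s['tool_rot'])
c=grab('wrist','w1.png');print(proj(c,s['tool_pos']))
R=cv2.Rodrigues(np.array(c['rvec']))[0];print(-R.T@np.array(c['tvec']).ravel(),R)
b=grab('scene','s2.png')
E
```

```text
1.3 [0.51826215 0.33327885 0.30999909] [ 7.73604516e-02  9.97002896e-01 -7.46110243e-04 -1.68383814e-04]
[[258.11514037 252.16976666]]
[0.43599444 0.3462743  0.45243149] [[ 0.15476564  0.98794603 -0.00319943]
 [ 0.93426334 -0.14530147  0.32563705]
 [ 0.32124695 -0.05338654 -0.94548944]]
```

View pics/w1.png

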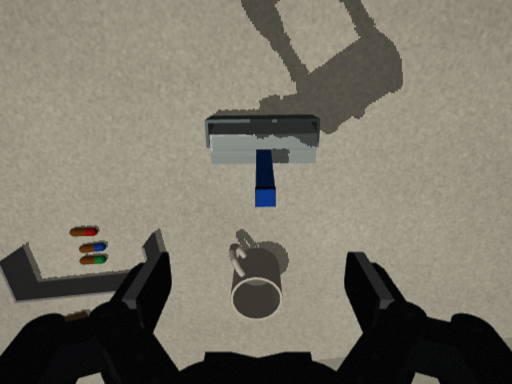

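Wrist view: the handle's end face is centred at about (265,197) and the handle runs up to about (263,150). The stand spans (206–320, 115–160), and the image is squared up with the tool.

```bash
python3 - <<'E'
from h import *
c=grab('wrist');hsv=cv2.cvtColor(c['pixels'],cv2.COLOR_RGB2HSV)
top=cv2.inRange(hsv,(105,150,130),(130,255,255));al=cv2.inRange(hsv,(105,150,40),(130,255,255))
for m in(top,al):
    m=m.copy();m[:,:200]=0;p=np.argwhere(m>0)[:,::-1];print(p.min(0),p.max(0),p.mean(0),len(p))
    print(cv2.minAreaRect(p.astype(np.float32)))
for uv,z in(((265,197),.194),((263.5,151),.085),((275.5,188),.194),((255,188),.194),((206,118),.058),((320,116),.058)):print(uv,ray(c,uv,z).round(4))
b=grab('scene');print(ray(b,(397.5,198),.194))
E
```

```text
[255 194] [271 209] [262.51891892 200.43783784] 185
((263.0, 201.5), (15.0, 16.0), 90.0)
[253 153] [272 209] [262.26187845 182.47845304] 905
((262.5, 181.0), (56.0, 19.0), 90.0)
(265, 197) [0.5277 0.3401 0.194 ]
(263.5, 151) [0.5084 0.3434 0.085 ]
(275.5, 188) [0.5207 0.3506 0.194 ]
(255, 188) [0.5179 0.3325 0.194 ]
(206, 118) [0.4613 0.2775 0.058 ]
(320, 116) [0.4806 0.4197 0.058 ]
[0.54450517 0.34250024 0.194     ]
```

Request:
step_arm(moves="0.007 0.001 -0.03 0;0.014 0.002 -0.065 0;0.014 0.002 -0.10 0;0.014 0.002 -0.135 0;0.014 0.002 -0.152 0;0.014 0.002 -0.152 0;0.014 0.002 -0.152 0")

```text
t: 2.08
tool_pos: [0.528, 0.339, 0.1595]
tool_rot: [0.074, 0.997, -0.0, -0.0]
force: [0.4, 0.2, 1.2]
width: 0.0853
grip_force: 0.0
```

Request:
step_arm(moves="0 0 0 0;0 0 0 0;0 0 0 0;0 0 0 0;0 0 0 0;0 0 0 0;0 0 0 0;0 0 0 0", gripper=-1, squeeze=25)

```text
t: 2.75
tool_pos: [0.5294, 0.3382, 0.1599]
tool_rot: [0.075, 0.997, 0.0, 0.001]
force: [0.3, -0.1, 4.0]
width: 0.0171
grip_force: 28.4
```

Request:
step_arm(moves="0 0 0.008 0;0 0 0.02 0;0.001 0 0.04 0;0.002 0 0.06 0;0.003 0 0.08 0;0.003 0 0.10 0;0.003 0 0.115 0;0.003 0 0.12 0")

```text
t: 3.42
tool_pos: [0.5326, 0.3384, 0.2822]
tool_rot: [0.075, 0.997, 0.001, 0.002]
force: [-0.2, -0.4, -1.2]
width: 0.0175
grip_force: 27.7
```

```bash
python3 - <<'E'
from h import *
s=state();print(s['t'],s['tool_pos'],s['tool_rot'],s['force'],s['width'])
c=grab('wrist');b=grab('scene');a=grab('top')
cv2.imwrite('pics/l1.png',cv2.cvtColor(np.hstack([cv2.resize(c['pixels'],(400,300)),cv2.resize(b['pixels'][100:340,200:512],(400,300))]),cv2.COLOR_RGB2BGR))
# guard details in wrist view
cv2.imwrite('pics/l1top.png',cv2.cvtColor(cv2.resize(a['pixels'][150:220,190:310],(720,420),interpolation=cv2.INTER_CUBIC),cv2.COLOR_RGB2BGR))
E
```

```text
3.4167 [0.53258527 0.33842476 0.28221902] [0.07509475 0.99717449 0.00103582 0.00165878] [-0.23976788 -0.43718999 -1.18697518] 0.01749180806609239
```

View pics/l1.png

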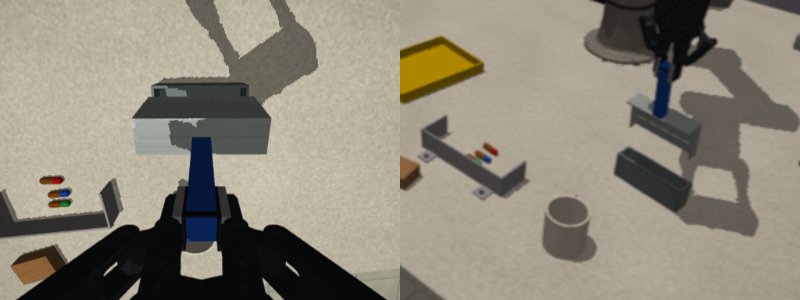

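View pics/l1top.png

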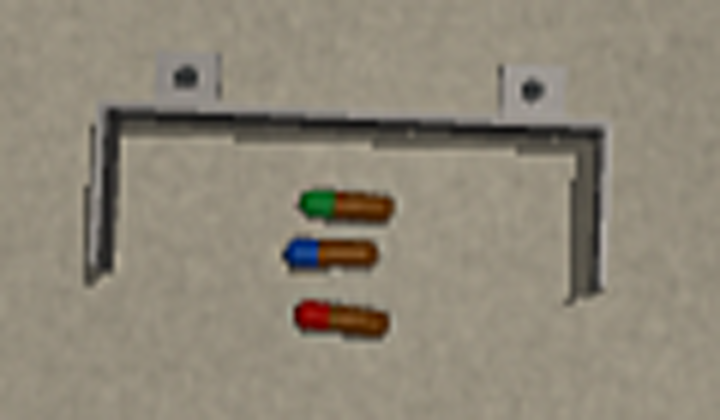

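Wrist/scene: the scoop is clear of the stand and leans a little. In the top crop, the guard's top inner edge runs from about (120,111) to (600,131). The tubes are at (346,206), (331,253) and (342,319), at ×6 scale with offset (190,150).

```bash
python3 - <<'E'
from h import *
a=grab('top');f=lambda x,y,z:ray(a,(190+(x+.5)/6-.5,150+(y+.5)/6-.5),z)
L=f(120,112,.05);R=f(595,132,.05);d=L-R;print(L,R,np.degrees(np.arctan2(-d[0],d[1])),np.linalg.norm(d),(L+R)/2)
for q in((346,206),(331,253),(342,319)):print(f(*q,.007))
for q in((112,272),(580,295)):print('wing end',f(*q,.05))
# scoop in wrist view
c=grab('wrist');hsv=cv2.cvtColor(c['pixels'],cv2.COLOR_RGB2HSV)
m=cv2.inRange(hsv,(105,150,30),(130,255,255));m[:,:200]=0;p=np.argwhere(m>0);print(p.min(0),p.max(0))
print('handle top-view blue, yaw -8.5 ok', state()['tool_pos'])
E
```

```text
[0.70028634 0.13101039 0.05      ] [ 0.69219002 -0.07869797  0.05      ] -2.2109495438553566 0.20986459245766445 [0.69623818 0.02615621 0.05      ]
[0.66287159 0.03252595 0.007     ]
[0.64123989 0.03923037 0.007     ]
[0.6110402  0.03395395 0.007     ]
wing end [0.62941105 0.13348482 0.05      ]
wing end [ 0.62032494 -0.07212967  0.05      ]
[176 237] [308 277]
handle top-view blue, yaw -8.5 ok [0.53146183 0.33784773 0.27772871]
```

Request:
step_arm(moves="0.004 0 -0.015 0;0.004 0 -0.04 0;0.004 0 -0.065 0;0.004 0 -0.08 0;0.004 0 -0.08 0")

```text
t: 4.08
tool_pos: [0.5336, 0.337, 0.1939]
tool_rot: [0.075, 0.997, -0.002, -0.004]
force: [-0.5, 0.0, -1.4]
width: 0.0174
grip_force: 27.6
```

Request:
step_arm(moves="-0.008 0.001 0 0;-0.018 0.003 0 0;-0.028 0.004 0 0;-0.038 0.006 0 0;-0.048 0.007 0 0;-0.058 0.009 0 0;-0.068 0.010 0 0;-0.078 0.012 0 0;-0.085 0.012 0 0;-0.085 0.012 0 0")

```text
t: 4.92
tool_pos: [0.4494, 0.3505, 0.1994]
tool_rot: [0.074, 0.997, 0.0, -0.0]
force: [0.2, -0.4, -0.7]
width: 0.0174
grip_force: 28.3
```

```bash
python3 - <<'E'
from h import *
s=state();print(s['t'],s['tool_pos'],s['force'],s['width'])
c=grab('wrist');b=grab('scene')
cv2.imwrite('pics/l2.png',cv2.cvtColor(np.hstack([cv2.resize(c['pixels'],(400,300)),cv2.resize(b['pixels'][120:320,300:500],(300,300))]),cv2.COLOR_RGB2BGR))
E
```

```text
4.9167 [0.44935234 0.35047702 0.19941314] [ 0.18893483 -0.39741936 -0.72801102] 0.017357821768340498
```

View pics/l2.png

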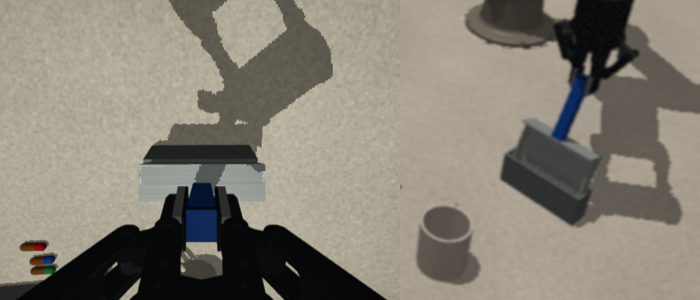

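The scene view shows the scoop tilted about 20–25° in the stand, lip forward. I'll grip it harder, lift it out and carry it to the guard.

Request:
step_arm(moves="0 0 0 0;0 0 0.012 0;0 0 0.035 0;0 0 0.06 0;0.002 -0.008 0.08 0;0.008 -0.028 0.09 1;0.016 -0.054 0.09 2;0.024 -0.08 0.09 3;0.032 -0.108 0.09 4;0.04 -0.136 0.09 5;0.048 -0.164 0.09 6;0.054 -0.19 0.09 6.4", squeeze=60)

```text
t: 6.02
tool_pos: [0.5053, 0.1583, 0.2889]
tool_rot: [0.019, 1.0, -0.0, -0.001]
force: [-0.2, -0.9, -2.2]
width: 0.0169
grip_force: 62.3
```

Request:
step_arm(moves="0.008 -0.028 0 0;0.016 -0.056 0 0;0.024 -0.083 0 0;0.029 -0.107 0 0;0.032 -0.122 0 0;0.034 -0.127 0 0;0.034 -0.127 0 0")

```text
t: 6.6
tool_pos: [0.5392, 0.0319, 0.2888]
tool_rot: [0.021, 1.0, 0.0, -0.001]
force: [0.5, 0.0, -1.8]
width: 0.0171
grip_force: 62.3
```

```bash
python3 - <<'E'
from h import *
s=state();print(s['t'],s['tool_pos'],s['tool_rot'],s['force'],s['width'])
c=grab('wrist');b=grab('scene')
hsv=cv2.cvtColor(b['pixels'],cv2.COLOR_RGB2HSV)
m=cv2.inRange(hsv,(105,150,30),(130,255,255));n,l,st,ce=cv2.connectedComponentsWithStats(m)
for i in range(1,n):
  if st[i,4]>30: print(st[i],cv2.minAreaRect(np.argwhere(l==i)[:,::-1].astype(np.float32)))
p=np.array(s['tool_pos'])+[0,0,.016]
for th in(0,10,20,30,40):
  t=np.radians(th);h=p+.08*np.array([np.sin(t),0,-np.cos(t)]);print(th,proj(b,[p,h]).round(1).tolist())
E
```

```text
6.6 [0.53923785 0.03194929 0.28881285] [ 2.05044362e-02  9.99789573e-01  1.67789289e-04 -5.91657501e-04] [ 0.46010327  0.00855305 -1.8196711 ] 0.01714252073726187
[278 105  15  44 298] ((286.1410217285156, 126.65081787109375), (7.901856422424316, 44.37636947631836), 13.240520477294922)
0 [[291.3, 109.9], [289.7, 138.4]]
10 [[291.3, 109.9], [286.4, 139.9]]
20 [[291.3, 109.9], [283.1, 140.7]]
30 [[291.3, 109.9], [280.0, 140.5]]
40 [[291.3, 109.9], [277.1, 139.3]]
```

Request:
step_arm(moves="0 0 -0.02 0;0 0 -0.05 0;0 0 -0.08 0;0 0 -0.105 0;0 0 -0.12 0;0 0 -0.127 0;0 0 -0.127 0", squeeze=20)

```text
t: 7.28
tool_pos: [0.5384, 0.0345, 0.1616]
tool_rot: [0.018, 1.0, 0.0, -0.001]
force: [1.3, 0.9, -0.8]
width: 0.0164
grip_force: 62.3
```

Request:
step_arm(moves="0 0 -0.003 0;0 0 -0.006 0;-0.008 0 -0.008 0;-0.016 0.001 -0.010 0;-0.024 0.001 -0.012 0;-0.033 0.001 -0.015 0;-0.042 0.002 -0.019 0;-0.052 0.002 -0.023 0;-0.052 0.002 -0.023 0")

```text
t: 8.03
tool_pos: [0.4874, 0.0355, 0.1409]
tool_rot: [0.019, 1.0, -0.0, 0.002]
force: [-1.0, 0.3, 7.8]
width: 0.0173
grip_force: 66.4
```

```bash
cat >> h.py <<'E'
def tilt():
    s=state();b=grab('scene');hsv=cv2.cvtColor(b['pixels'],cv2.COLOR_RGB2HSV)
    m=cv2.inRange(hsv,(105,150,30),(130,255,255));n,l,st,ce=cv2.connectedComponentsWithStats(m)
    i=1+st[1:,4].argmax();print(s['t'],s['tool_pos'].round(4),s['force'].round(1),st[i],cv2.minAreaRect(np.argwhere(l==i)[:,::-1].astype(np.float32)))
    p=np.array(s['tool_pos'])+[0,0,.016]
    for th in range(0,111,10):
        t=np.radians(th);h=p+.08*np.array([np.sin(t),-.038*np.sin(t),-np.cos(t)]);q=proj(b,[p,h]);d=q[1]-q[0];print(th,round(np.degrees(np.arctan2(-d[0],d[1])),1),q.round().tolist())
E
python3 -c "
from h import *
tilt()"
```

```text
8.0333 [0.4874 0.0355 0.1409] [-1.   0.3  7.8] [283 149  19  39 251] ((293.5761413574219, 168.24160766601562), (7.318058490753174, 40.457557678222656), 22.750978469848633)
0 4.2 [[301.0, 154.0], [300.0, 178.0]]
10 10.7 [[301.0, 154.0], [297.0, 180.0]]
20 16.5 [[301.0, 154.0], [293.0, 181.0]]
30 21.9 [[301.0, 154.0], [291.0, 181.0]]
40 27.0 [[301.0, 154.0], [288.0, 180.0]]
50 32.3 [[301.0, 154.0], [286.0, 179.0]]
60 37.8 [[301.0, 154.0], [284.0, 176.0]]
70 43.9 [[301.0, 154.0], [283.0, 173.0]]
80 51.0 [[301.0, 154.0], [282.0, 169.0]]
90 59.6 [[301.0, 154.0], [282.0, 165.0]]
100 70.4 [[301.0, 154.0], [282.0, 160.0]]
110 84.2 [[301.0, 154.0], [284.0, 156.0]]
```

Request:
step_arm(moves="-0.009 0 -0.006 0;-0.018 0.001 -0.012 0;-0.026 0.001 -0.018 0;-0.034 0.001 -0.024 0;-0.042 0.002 -0.031 0;-0.049 0.002 -0.038 0;-0.056 0.002 -0.046 0;-0.062 0.002 -0.054 0;-0.068 0.003 -0.062 0;-0.073 0.003 -0.07 0;-0.078 0.003 -0.079 0;-0.083 0.003 -0.088 0")

```text
t: 9.08
tool_pos: [0.4065, 0.0381, 0.0522]
tool_rot: [0.019, 1.0, -0.0, 0.003]
force: [2.2, 0.6, 2.7]
width: 0.0168
grip_force: 74.3
```

```bash
python3 -c "
from h import *
tilt()"
```

```text
9.0833 [0.4065 0.0381 0.0522] [2.2 0.6 2.7] [295 164  24  25 193] ((307.71942138671875, 176.67942810058594), (7.068183422088623, 31.100006103515625), 43.36342239379883)
0 5.6 [[317.0, 169.0], [315.0, 191.0]]
10 11.9 [[317.0, 169.0], [312.0, 193.0]]
20 17.4 [[317.0, 169.0], [309.0, 194.0]]
30 22.4 [[317.0, 169.0], [307.0, 194.0]]
40 27.2 [[317.0, 169.0], [305.0, 194.0]]
50 32.0 [[317.0, 169.0], [303.0, 192.0]]
60 37.1 [[317.0, 169.0], [301.0, 190.0]]
70 42.8 [[317.0, 169.0], [300.0, 188.0]]
80 49.4 [[317.0, 169.0], [300.0, 184.0]]
90 57.4 [[317.0, 169.0], [300.0, 180.0]]
100 67.7 [[317.0, 169.0], [300.0, 176.0]]
110 81.3 [[317.0, 169.0], [301.0, 172.0]]
```

Request:
step_arm(moves="-0.004 0 -0.01 0;-0.008 0 -0.02 0;-0.011 0 -0.03 0;-0.013 0 -0.037 0;-0.013 0 -0.041 0;-0.013 0 -0.041 0")

```text
t: 9.63
tool_pos: [0.392, 0.0381, 0.0103]
tool_rot: [0.019, 1.0, -0.0, 0.001]
force: [1.8, 1.1, 2.8]
width: 0.0173
grip_force: 77.2
```

```bash
python3 -c "
from h import *
tilt()"
```

```text
9.6333 [0.392  0.0381 0.0103] [1.8 1.1 2.8] [298 173  23  19 163] ((310.2286682128906, 183.05630493164062), (7.394421577453613, 26.562084197998047), 51.709835052490234)
0 5.9 [[319.0, 179.0], [316.0, 200.0]]
10 12.1 [[319.0, 179.0], [314.0, 202.0]]
20 17.6 [[319.0, 179.0], [311.0, 203.0]]
30 22.5 [[319.0, 179.0], [309.0, 203.0]]
40 27.2 [[319.0, 179.0], [306.0, 203.0]]
50 32.0 [[319.0, 179.0], [305.0, 201.0]]
60 36.9 [[319.0, 179.0], [303.0, 200.0]]
70 42.4 [[319.0, 179.0], [302.0, 197.0]]
80 48.7 [[319.0, 179.0], [302.0, 194.0]]
90 56.5 [[319.0, 179.0], [302.0, 190.0]]
100 66.4 [[319.0, 179.0], [302.0, 186.0]]
110 79.6 [[319.0, 179.0], [303.0, 182.0]]
```

Request:
step_arm(moves="0 0 -0.003 0;0 0 -0.003 0;0 0 -0.003 0;0 0 -0.003 0;0 0 -0.003 0", gripper=0)

```text
t: 10.1
tool_pos: [0.3906, 0.0382, 0.0073]
tool_rot: [0.019, 1.0, 0.0, -0.0]
force: [-0.1, -0.5, -0.3]
width: 0.0429
grip_force: 0.0
```

Request:
step_arm(moves="0 0 0.01 0;0 0 0.035 0;0 0 0.07 0;0 0 0.105 0;0 0 0.14 0;0 0 0.16 0;0 0 0.16 0;0 0 0.16 0")

```text
t: 10.77
tool_pos: [0.3913, 0.0381, 0.1681]
tool_rot: [0.019, 1.0, -0.0, 0.001]
force: [-0.3, -1.0, 0.8]
width: 0.0427
grip_force: 0.0
```

```bash
python3 - <<'E'
from h import *
s=state();print(s['t'],s['tool_pos'],s['tool_rot'],s['force'],s['width'])
c=grab('wrist','w3.png');a=grab('top')
for n,c in(('w',c),('t',a)):
  hsv=cv2.cvtColor(c['pixels'],cv2.COLOR_RGB2HSV)
  m=cv2.inRange(hsv,(105,150,30),(130,255,255));n,l,st,ce=cv2.connectedComponentsWithStats(m)
  for i in range(1,n):
    if st[i,4]>10:
      r=cv2.minAreaRect(np.argwhere(l==i)[:,::-1].astype(np.float32));print(st[i],r,[ray(c,q,.037).round(4).tolist() for q in cv2.boxPoints(r)])
cv2.imwrite('pics/w3c.png',cv2.cvtColor(np.hstack([cv2.resize(grab('wrist')['pixels'],(400,300)),cv2.resize(a['pixels'][150:270,180:320],(350,300))]),cv2.COLOR_RGB2BGR))
E
```

```text
10.7667 [0.39128026 0.0381026  0.16812062] [ 1.92638239e-02  9.99813696e-01 -4.46146919e-05  1.21543548e-03] [-0.30448993 -0.9718596   0.83429514] 0.042747623447904656
[249 168  18   5  90] ((257.5, 170.0), (4.0, 17.0), 90.0) [[0.3799, 0.0301, 0.037], [0.3805, 0.0457, 0.037], [0.3844, 0.0456, 0.037], [0.3838, 0.0299, 0.037]]
[ 249  176   19   98 1705] ((258.0, 224.5), (97.0, 18.0), 90.0) [[0.3876, 0.0298, 0.037], [0.3882, 0.0464, 0.037], [0.4933, 0.0434, 0.037], [0.4926, 0.0247, 0.037]]
[238 190   5   4  19] ((240.0, 191.5), (3.0, 4.0), 90.0) [[0.6438, 0.0559, 0.037], [0.6438, 0.0452, 0.037], [0.6358, 0.0451, 0.037], [0.6357, 0.0558, 0.037]]
[241 248   8  41 271] ((244.4593963623047, 268.05615234375), (6.533630847930908, 40.12417984008789), 2.2025980949401855) [[0.3861, 0.0471, 0.037], [0.4905, 0.0439, 0.037], [0.4899, 0.0267, 0.037], [0.3856, 0.0299, 0.037]]
```

View pics/w3c.png

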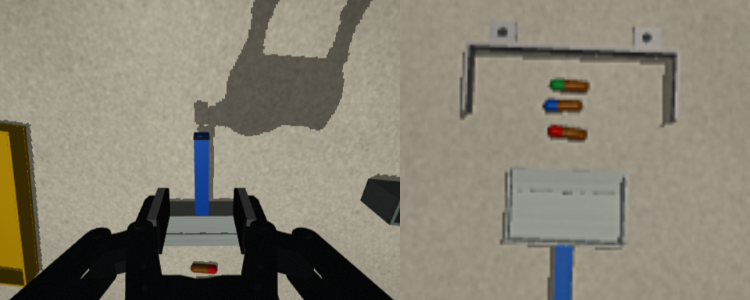

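The scoop lies flat: handle from x≈0.385 to 0.492 at y≈0.037, yaw about −2°, lip at about x=0.575. The tubes are undisturbed, about 28 mm ahead of the lip. Next is the fresh grip.

Request:
step_arm(moves="0.02 0 0 0;0.045 -0.001 -0.01 0;0.057 -0.0015 -0.04 0;0.057 -0.0015 -0.08 0;0.057 -0.0015 -0.115 0;0.057 -0.0015 -0.14 0;0.057 -0.0015 -0.152 0;0.057 -0.0015 -0.152 0")

```text
t: 11.58
tool_pos: [0.4448, 0.0368, 0.0115]
tool_rot: [0.019, 1.0, 0.0, -0.005]
force: [0.1, 0.2, -0.7]
width: 0.0427
grip_force: 0.0
```

Request:
step_arm(moves="0 0 0 0;0 0 0 0;0 0 0 0;0 0 0 0;0 0 0 0;0 0 0 0", gripper=-1, squeeze=40)

```text
t: 12.08
tool_pos: [0.4483, 0.0366, 0.0159]
tool_rot: [0.019, 1.0, 0.0, 0.001]
force: [1.1, -0.1, -1.6]
width: 0.0176
grip_force: 41.8
```

Request:
step_arm(moves="0.003 0 0 0;0.009 0 0 0;0.015 -0.001 0 0;0.021 -0.001 0 0;0.027 -0.001 0 0;0.033 -0.001 0 0;0.039 -0.001 0 0;0.045 -0.002 0 0;0.051 -0.002 0 0;0.057 -0.002 0 0;0.063 -0.002 0 0;0.069 -0.003 0 0")

```text
t: 13.08
tool_pos: [0.5166, 0.0339, 0.0157]
tool_rot: [0.019, 1.0, 0.0, -0.001]
force: [-4.2, 0.4, 6.6]
width: 0.0172
grip_force: 42.8
```

Request:
step_arm(moves="0.005 0 0 0;0.010 0 0 0;0.014 0 0 0;0.018 -0.001 0 0;0.022 -0.001 0 0;0.025 -0.001 0 0;0.025 -0.001 0 0")

```text
t: 13.67
tool_pos: [0.5425, 0.0326, 0.0157]
tool_rot: [0.019, 1.0, 0.0, 0.0]
force: [-0.7, -0.3, 3.0]
width: 0.0171
grip_force: 42.5
```

```bash
python3 - <<'E'
from h import *
s=state();print(s['t'],s['tool_pos'],s['tool_rot'],s['force'],s['width'])
a=grab('top');b=grab('scene');cv2.imwrite('pics/p1.png',cv2.cvtColor(np.hstack([cv2.resize(a['pixels'][150:240,200:300],(400,360),interpolation=cv2.INTER_CUBIC),cv2.resize(b['pixels'][170:270,200:310],(396,360),interpolation=cv2.INTER_CUBIC)]),cv2.COLOR_RGB2BGR))
E
```

```text
13.6667 [0.54247401 0.03264976 0.01567527] [1.92111054e-02 9.99815439e-01 2.82855792e-05 1.41123396e-04] [-0.67324788 -0.28196997  3.02075767] 0.017066697735591222
```

View pics/p1.png

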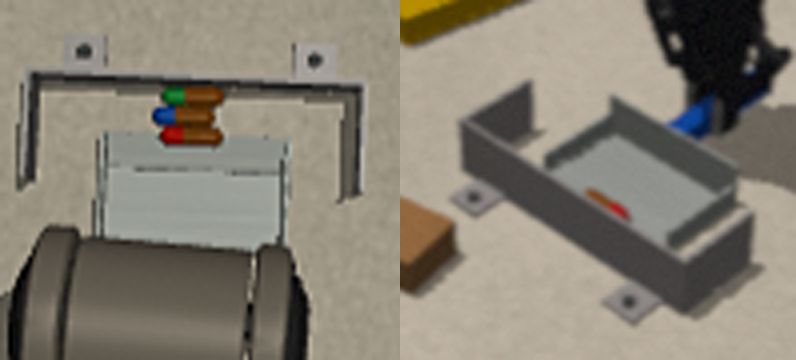

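The tubes are lined up against the back wall with the red one already on the ramp, and the wall is about 27 mm ahead of the lip. I'll ease the lip up to the wall.

Request:
step_arm(moves="0.003 0 0 0;0.006 0 0 0;0.009 0 0 0;0.012 0 0 0;0.015 -0.001 0 0;0.018 -0.001 0 0;0.02 -0.001 0 0;0.02 -0.001 0 0")

```text
t: 14.43
tool_pos: [0.5615, 0.0317, 0.0157]
tool_rot: [0.019, 1.0, 0.0, -0.001]
force: [-5.4, 1.0, 7.1]
width: 0.0168
grip_force: 43.0
```

Request:
step_arm(moves="0.001 0 0 0;0.002 0 0 0;0.003 0 0 0;0.004 0 0 0;0.005 0 0 0;0.005 0 0 0")

```text
t: 14.93
tool_pos: [0.5639, 0.0318, 0.0158]
tool_rot: [0.019, 1.0, 0.0, -0.003]
force: [-14.3, -0.5, 15.6]
width: 0.0171
grip_force: 44.2
```

```bash
cat >> h.py <<'E'
def tubes(zs=(.007,.015)):
    a=grab('top');hsv=cv2.cvtColor(a['pixels'],cv2.COLOR_RGB2HSV)
    for k,lo,hi in(('blue',(105,120,40),(130,255,255)),('red',(0,200,70),(6,255,255)),('green',(40,100,30),(85,255,255)),('amber',(7,150,30),(18,255,200))):
        n,l,st,ce=cv2.connectedComponentsWithStats(cv2.inRange(hsv,lo,hi))
        for i in range(1,n):
            if 6<=st[i,4]<150: print(k,st[i].tolist(),[ray(a,ce[i],z).round(4).tolist()[:2] for z in zs])
    return a
E
python3 - <<'E'
from h import *
print(state()['tool_pos']);tubes()
E
```

```text
[0.56387154 0.0317526  0.01575156]
blue [238, 176, 6, 5, 26] [[0.6788, 0.0503], [0.678, 0.0498]]
red [240, 181, 6, 5, 23] [[0.6648, 0.0444], [0.664, 0.0439]]
green [241, 171, 5, 5, 23] [[0.6926, 0.0442], [0.6916, 0.0438]]
amber [264, 122, 32, 24, 66] [[0.8178, -0.0513], [0.816, -0.051]]
amber [295, 133, 2, 5, 6] [[0.799, -0.0997], [0.7973, -0.099]]
amber [294, 139, 3, 4, 7] [[0.7831, -0.0992], [0.7815, -0.0985]]
amber [287, 142, 5, 2, 6] [[0.7789, -0.0822], [0.7773, -0.0817]]
amber [269, 145, 5, 2, 6] [[0.7704, -0.032], [0.7688, -0.0318]]
amber [244, 172, 12, 14, 124] [[0.6775, 0.0262], [0.6767, 0.0259]]
```

Request:
step_arm(moves="0.001 0 0 0;0.002 0 0 0;0.003 0 0 0;0.003 0 0 0")

```text
t: 15.32
tool_pos: [0.5692, 0.0317, 0.0157]
tool_rot: [0.019, 1.0, 0.0, -0.001]
force: [-5.5, 0.1, 7.5]
width: 0.0172
grip_force: 42.9
```

```bash
python3 - <<'E'
from h import *
print(state()['tool_pos']);a=tubes()
b=grab('scene');hsv=cv2.cvtColor(b['pixels'],cv2.COLOR_RGB2HSV)
for k,lo,hi in(('blue',(105,120,40),(130,255,255)),('red',(0,200,70),(6,255,255)),('amber',(7,150,30),(18,255,200))):
    n,l,st,ce=cv2.connectedComponentsWithStats(cv2.inRange(hsv,lo,hi))
    for i in range(1,n):
        if 6<=st[i,4]: print(k,st[i].tolist(),ce[i].round(1))
# metallic edges: lip line in the top view at a column free of tubes
for u in (262,266,230): print(u,[int(x) for x in a['pixels'][164:192,u].mean(1)])
E
```

```text
[0.56919226 0.03169693 0.01569117]
blue [238, 176, 6, 5, 25] [[0.6786, 0.0502], [0.6778, 0.0497]]
red [240, 185, 6, 4, 22] [[0.6557, 0.0449], [0.655, 0.0445]]
green [241, 171, 5, 5, 23] [[0.6926, 0.0444], [0.6916, 0.0439]]
amber [264, 122, 31, 24, 62] [[0.8179, -0.0435], [0.816, -0.0433]]
amber [294, 127, 2, 5, 6] [[0.8154, -0.0965], [0.8136, -0.0959]]
amber [294, 135, 3, 8, 11] [[0.7875, -0.0998], [0.7859, -0.0991]]
amber [288, 142, 5, 2, 6] [[0.7789, -0.0845], [0.7773, -0.0839]]
amber [270, 145, 4, 2, 6] [[0.7704, -0.0329], [0.7688, -0.0327]]
amber [244, 171, 12, 10, 79] [[0.6846, 0.0269], [0.6838, 0.0266]]
amber [246, 185, 10, 5, 41] [[0.6548, 0.0245], [0.6541, 0.0242]]
blue [269, 200, 12, 13, 83] [275.4 206.6]
red [261, 225, 4, 5, 14] [262.6 226.8]
amber [189, 1, 6, 4, 9] [191.4   2.4]
amber [178, 2, 3, 6, 7] [179.    4.7]
amber [150, 10, 3, 4, 6] [151.2  11.5]
amber [70, 14, 7, 5, 12] [73.1 15.8]
amber [130, 14, 7, 4, 9] [133.6  15.7]
amber [114, 17, 10, 6, 16] [118.6  19.8]
amber [101, 19, 5, 7, 9] [102.9  22.3]
amber [108, 18, 5, 6, 9] [110.6  20.9]
amber [96, 21, 6, 3, 6] [98
[... 530 characters left out ...]
[50, 76, 8, 15, 31] [53.4 83.2]
amber [74, 93, 5, 5, 9] [75.9 95.4]
amber [150, 168, 17, 16, 218] [157.9 175.9]
amber [155, 194, 13, 4, 22] [161.1 196. ]
amber [255, 221, 7, 6, 24] [257.7 223.6]
amber [193, 233, 21, 17, 64] [204.1 242.5]
amber [179, 235, 5, 5, 9] [180.9 237. ]
262 [151, 149, 151, 153, 156, 145, 80, 41, 79, 88, 104, 147, 139, 138, 137, 139, 143, 142, 127, 114, 160, 158, 158, 157, 157, 158, 156, 157]
266 [151, 148, 149, 152, 155, 152, 113, 28, 58, 92, 108, 146, 141, 140, 138, 139, 142, 142, 133, 131, 159, 159, 159, 158, 158, 159, 158, 159]
230 [148, 153, 151, 152, 137, 50, 43, 72, 82, 99, 144, 139, 138, 139, 138, 142, 142, 127, 112, 160, 155, 155, 155, 153, 154, 155, 154, 153]
```

The red tube has dropped into the well. I'll push the last few millimetres.

Request:
step_arm(moves="0.001 0 0 0;0.002 0 0 0;0.003 0 0 0;0.003 0 0 0")

```text
t: 15.75
tool_pos: [0.572, 0.0317, 0.0157]
tool_rot: [0.019, 1.0, 0.0, -0.001]
force: [-6.8, 0.3, 8.0]
width: 0.0171
grip_force: 43.2
```

Request:
step_arm(moves="0.001 0 0 0;0.002 0 0 0;0.003 0 0 0;0.003 0 0 0")

```text
t: 16.08
tool_pos: [0.5749, 0.0317, 0.0157]
tool_rot: [0.019, 1.0, 0.0, -0.001]
force: [-7.8, 0.5, 9.2]
width: 0.0175
grip_force: 43.3
```

```bash
python3 - <<'E'
from h import *
s=state();print(s['tool_pos'],s['force']);a=tubes()
E
```

```text
[0.574911   0.03170292 0.01568672] [-7.8145509   0.46177828  9.19803965]
blue [238, 176, 6, 5, 27] [[0.6791, 0.0505], [0.6782, 0.05]]
blue [243, 238, 6, 3, 14] [[0.5131, 0.0356], [0.5135, 0.0352]]
red [240, 185, 6, 4, 20] [[0.6555, 0.0457], [0.6549, 0.0452]]
green [241, 171, 5, 5, 24] [[0.6928, 0.0443], [0.6919, 0.0438]]
amber [264, 122, 31, 24, 58] [[0.8162, -0.0429], [0.8143, -0.0427]]
amber [294, 127, 3, 11, 13] [[0.8073, -0.0982], [0.8055, -0.0975]]
amber [294, 139, 3, 4, 6] [[0.7831, -0.0997], [0.7815, -0.099]]
amber [287, 142, 5, 2, 7] [[0.779, -0.0818], [0.7774, -0.0813]]
amber [244, 172, 12, 9, 78] [[0.6846, 0.0272], [0.6837, 0.0269]]
amber [245, 185, 10, 5, 38] [[0.6536, 0.0261], [0.6529, 0.0258]]
```

Request:
step_arm(moves="0.001 0 0 0;0.002 0 0 0;0.003 0 0 0;0.003 0 0 0")

```text
t: 16.47
tool_pos: [0.5749, 0.0317, 0.0157]
tool_rot: [0.019, 1.0, -0.0, -0.004]
force: [-17.5, -2.0, 18.2]
width: 0.017
grip_force: 44.4
```

```bash
python3 - <<'E'
from h import *
s=state();print(s['tool_pos'],s['force']);a=tubes()
for u in (266,230): print(u,[int(x) for x in a['pixels'][164:192,u].mean(1)])
E
```

```text
[0.57492942 0.03174433 0.0156609 ] [-17.47780446  -2.02864577  18.22815674]
blue [238, 176, 6, 5, 27] [[0.6791, 0.0505], [0.6782, 0.05]]
blue [243, 237, 7, 4, 22] [[0.5148, 0.0348], [0.5152, 0.0344]]
red [240, 185, 6, 4, 20] [[0.6555, 0.0457], [0.6549, 0.0452]]
green [241, 171, 5, 5, 24] [[0.6928, 0.0443], [0.6919, 0.0438]]
amber [264, 122, 32, 24, 68] [[0.8176, -0.0487], [0.8158, -0.0484]]
amber [269, 145, 5, 2, 7] [[0.7705, -0.032], [0.769, -0.0319]]
amber [244, 172, 12, 9, 79] [[0.6847, 0.027], [0.6838, 0.0267]]
amber [245, 185, 10, 5, 39] [[0.6538, 0.0262], [0.6531, 0.0259]]
266 [152, 149, 149, 153, 156, 152, 113, 33, 56, 75, 99, 146, 140, 139, 142, 142, 134, 133, 159, 160, 160, 158, 160, 158, 158, 158, 161, 149]
230 [149, 153, 152, 152, 138, 53, 40, 66, 74, 98, 145, 139, 138, 141, 143, 130, 115, 160, 156, 155, 155, 154, 155, 155, 156, 159, 148, 89]
```

The lip has met the wall (17 N, no further motion). Next I tilt the lip up by pressing the handle down about the pan's heel.

Request:
step_arm(moves="-0.002 0 0 0;-0.003 0 -0.002 0;-0.003 0 -0.003 0;-0.004 0 -0.005 0;-0.005 0 -0.006 0;-0.005 0 -0.008 0;-0.006 0 -0.01 0;-0.006 0 -0.01 0;-0.006 0 -0.01 0")

```text
t: 17.27
tool_pos: [0.5717, 0.0319, 0.0063]
tool_rot: [0.019, 1.0, 0.0, -0.001]
force: [-10.4, 0.9, 13.9]
width: 0.017
grip_force: 46.6
```

```bash
python3 - <<'E'
from h import *
s=state();print(s['tool_pos'],s['force']);a=tubes()
for u in (266,230): print(u,[int(x) for x in a['pixels'][164:192,u].mean(1)])
E
```

```text
[0.57171023 0.03186657 0.00630822] [-10.36839931   0.89624689  13.90906604]
blue [238, 176, 5, 5, 20] [[0.6785, 0.0519], [0.6776, 0.0515]]
blue [243, 239, 7, 3, 14] [[0.5098, 0.034], [0.5102, 0.0336]]
green [240, 171, 6, 5, 26] [[0.6927, 0.0449], [0.6918, 0.0445]]
amber [264, 122, 31, 24, 60] [[0.816, -0.0421], [0.8142, -0.0419]]
amber [294, 127, 3, 16, 21] [[0.7984, -0.0988], [0.7967, -0.0981]]
amber [244, 171, 12, 11, 84] [[0.6849, 0.0273], [0.684, 0.027]]
266 [151, 148, 149, 152, 156, 153, 113, 29, 58, 116, 167, 158, 156, 156, 161, 161, 149, 126, 134, 137, 138, 138, 137, 137, 137, 135, 135, 134]
230 [149, 153, 153, 152, 136, 51, 47, 78, 112, 162, 155, 152, 153, 157, 158, 143, 99, 140, 138, 138, 138, 136, 136, 136, 135, 134, 134, 138]
```

```bash
python3 - <<'E'
from h import *
w=grab('wrist');b=grab('scene');hw=cv2.cvtColor(w['pixels'],cv2.COLOR_RGB2HSV)
m=cv2.inRange(hw,(105,150,30),(130,255,255));n,l,st,ce=cv2.connectedComponentsWithStats(m)
for i in range(1,n):
    if st[i,4]>40: print(st[i].tolist())
p=state()['tool_pos']
for th in(0,4,8,10,12):
    t=np.radians(th);e=lambda x,z:p+np.array([x*np.cos(t)-z*np.sin(t),-.038*x,.016+z*np.cos(t)+x*np.sin(t)])
    print(th,proj(w,[e(-.063,.006),e(-.063,-.012)]).round(1).tolist())
cv2.imwrite('pics/q.png',cv2.cvtColor(np.hstack([cv2.resize(w['pixels'],(400,300)),cv2.resize(b['pixels'][170:270,200:310],(330,300),interpolation=cv2.INTER_CUBIC)]),cv2.COLOR_RGB2BGR))
E
```

```text
[237, 130, 42, 2, 84]
[237, 141, 42, 217, 8485]
0 [[258.3, 139.7], [258.3, 133.1]]
4 [[258.3, 137.3], [258.4, 133.9]]
8 [[258.3, 135.7], [258.4, 135.3]]
10 [[258.3, 135.2], [258.5, 136.2]]
12 [[258.3, 135.0], [258.6, 137.2]]
```

```bash
python3 - <<'E'
from h import *
w=grab('wrist')['pixels']
for r in range(124,148): print(r,w[r,250].tolist(),w[r,265].tolist(),end=';')
print()
for r in(128,131,135,139,145,170,200,250):
    row=w[r].astype(int); bl=np.where((row[:,2]>row[:,0]*1.6)&(row[:,2]>row[:,1]*1.4))[0]; bl=bl[(bl>200)&(bl<320)];print(r,bl.min() if len(bl) else None,bl.max() if len(bl) else None)
E
```

```text
124 [109, 105, 92] [112, 107, 95];125 [111, 107, 95] [113, 109, 95];126 [111, 107, 94] [112, 107, 95];127 [114, 109, 95] [115, 111, 96];128 [111, 105, 91] [112, 107, 96];129 [65, 76, 108] [66, 73, 98];130 [33, 75, 160] [22, 46, 97];131 [31, 60, 118] [14, 32, 63];132 [30, 36, 49] [15, 19, 26];133 [29, 28, 28] [15, 15, 16];134 [29, 27, 28] [14, 13, 15];135 [29, 29, 31] [14, 16, 14];136 [30, 29, 31] [17, 18, 18];137 [28, 28, 29] [16, 15, 15];138 [29, 29, 29] [14, 15, 14];139 [31, 29, 27] [15, 15, 13];140 [29, 33, 46] [14, 18, 23];141 [33, 74, 152] [17, 38, 81];142 [38, 89, 184] [20, 48, 98];143 [38, 89, 183] [18, 45, 98];144 [34, 88, 181] [20, 48, 99];145 [36, 89, 182] [16, 45, 97];146 [37, 89, 183] [20, 46, 99];147 [37, 91, 184] [20, 46, 98];
128 None None
131 237 278
135 None None
139 None None
145 237 278
170 237 278
200 238 277
250 237 297
```

```bash
python3 - <<'E'
from h import *
w=grab('wrist');p=state()['tool_pos'];im=w['pixels'].astype(float)
for th in(0,4,8,10,12):
    t=np.radians(th);e=lambda x,z:p+np.array([x*np.cos(t)-z*np.sin(t),-.038*x,.016+z*np.cos(t)+x*np.sin(t)])
    print(th,proj(w,[e(-.069,.0053),e(-.069,-.0127),e(-.0625,.0053),e(-.0585,.0053)]).round(1)[:,1].tolist(),e(-.069,-.0127)[2].round(4),
     [round(np.ptp(proj(w,[e(x,.0053)+[0,.009,0],e(x,.0053)-[0,.009,0]])[:,0]),2) for x in(-.055,-.04,-.025)], proj(w,[e(x,.0053) for x in(-.055,-.04,-.025)])[:,1].round())
def width(r):
    d=im[r-2:r+3,:,2].mean(0)-im[r-2:r+3,:,0].mean(0); x=np.arange(len(d)); g=np.abs(np.gradient(d)); 
    f=lambda a,b:(g[a:b]*x[a:b]).sum()/g[a:b].sum(); return f(232,243),f(273,284)
for r in(147,155,165,175,185,195,205): a,b=width(r);print(r,round(b-a,2))
E
```

```text
0 [123.9, 119.2, 140.6, 150.6] 0.0096 [np.float64(44.54), np.float64(42.86), np.float64(41.3)] [159. 194. 227.]
4 [122.0, 120.4, 138.3, 148.1] 0.0048 [np.float64(43.29), np.float64(42.02), np.float64(40.82)] [157. 191. 224.]
8 [121.0, 122.4, 136.8, 146.4] 0.0001 [np.float64(42.08), np.float64(41.19), np.float64(40.34)] [155. 189. 222.]
10 [120.9, 123.5, 136.4, 145.8] -0.0022 [np.float64(41.49), np.float64(40.78), np.float64(40.09)] [154. 188. 221.]
12 [121.0, 124.9, 136.2, 145.4] -0.0045 [np.float64(40.91), np.float64(40.38), np.float64(39.85)] [153. 187. 220.]
147 41.68
155 41.63
165 40.92
175 40.64
185 40.86
195 40.71
205 40.69
```

The handle tilt is about 8–9°, with its tail on the bench, and the red tube has rolled to the rear. Blue and green are still on the ramp, held by the wall. I'll firm the grip, raise the scoop along the wall, and use the wall to tip the lip further.

Request:
step_arm(moves="0 0 0 0;0 0 0 0;0 0 0.003 0;0 0 0.007 0;0 0 0.012 0;0 0 0.017 0;0 0 0.022 0;0 0 0.026 0;0 0 0.026 0;0 0 0.026 0", squeeze=100)

```text
t: 18.35
tool_pos: [0.5729, 0.0316, 0.0315]
tool_rot: [0.019, 1.0, 0.0, -0.0]
force: [-2.1, -0.2, -0.2]
width: 0.0161
grip_force: 98.0
```

```bash
cat >> h.py <<'E'
def caps():
    for nm in('top','scene'):
        c=grab(nm);hsv=cv2.cvtColor(c['pixels'],cv2.COLOR_RGB2HSV)
        for k,lo,hi in(('blue',(105,120,40),(130,255,255)),('red',(0,200,70),(6,255,255)),('green',(40,100,30),(85,255,255)),('amber',(7,150,30),(18,255,200))):
            n,l,st,ce=cv2.connectedComponentsWithStats(cv2.inRange(hsv,lo,hi))
            print(nm,k,[(int(st[i,4]),ce[i].round(1).tolist()) for i in range(1,n) if st[i,4]>3 and 215<ce[i][0]<300 and (165 if nm=='top' else 190)<ce[i][1]<260])
E
python3 - <<'E'
from h import *
s=state();print(s['tool_pos'],s['force'],s['grip_force']);caps()
E
```

```text
[0.57288809 0.03161399 0.03149397] [-2.08228089 -0.19933214 -0.2250421 ] 97.99215316772461
top blue [(26, [239.8, 177.1]), (8, [246.0, 240.2])]
top red []
top green [(25, [242.4, 171.9])]
top amber [(93, [248.6, 174.7]), (7, [248.0, 194.0])]
scene blue [(20, [291.5, 197.4]), (66, [274.8, 201.2]), (21, [258.4, 221.9])]
scene red [(19, [268.8, 215.3])]
scene green [(21, [253.1, 222.5])]
scene amber [(26, [263.9, 211.8]), (36, [250.0, 218.2])]
```

Request:
step_arm(moves="0.002 0 0 0;0.004 0 0 0;0.005 0 -0.002 0;0.005 0 -0.004 0;0.005 0 -0.007 0;0.005 0 -0.010 0;0.005 0 -0.010 0", squeeze=20)

```text
t: 19.03
tool_pos: [0.5728, 0.0317, 0.0198]
tool_rot: [0.019, 1.0, 0.0, -0.006]
force: [-18.0, -1.2, 7.1]
width: 0.0159
grip_force: 100.3
```

```bash
python3 - <<'E'
from h import *
s=state();print(s['tool_pos'],s['force'],s['grip_force']);caps()
E
```

```text
[0.5727574  0.03171025 0.01979335] [-17.96234988  -1.23529543   7.0666105 ] 100.31388401985168
top blue [(26, [240.0, 179.3]), (21, [246.0, 239.0])]
top red []
top green [(25, [242.2, 174.2])]
top amber [(86, [248.7, 177.2])]
scene blue [(33, [290.9, 201.6]), (52, [275.1, 203.8]), (19, [261.4, 221.9])]
scene red [(19, [268.8, 217.1])]
scene green [(28, [255.2, 222.0])]
scene amber [(24, [263.7, 213.9]), (37, [251.5, 218.0])]
```

Tilting works: lip friction is holding at 7 N, and blue and green have shifted back about 6 mm. I'll keep lowering the handle.

Request:
step_arm(moves="0 0 -0.002 0;0 0 -0.004 0;0 0 -0.006 0;0 0 -0.006 0;0 0 -0.006 0")

```text
t: 19.55
tool_pos: [0.573, 0.0318, 0.014]
tool_rot: [0.019, 1.0, 0.0, -0.006]
force: [-16.8, -0.6, 4.9]
width: 0.0161
grip_force: 100.9
```

```bash
python3 - <<'E'
from h import *
s=state();print(s['tool_pos'],s['force'],s['grip_force']);caps()
E
```

```text
[0.57299556 0.03177295 0.01402138] [-16.75024791  -0.60529326   4.89869437] 100.86159110069275
top blue [(24, [239.6, 190.3]), (19, [245.9, 238.6])]
top red []
top green [(24, [241.9, 185.4])]
top amber [(81, [248.5, 188.1])]
scene blue [(36, [290.7, 203.8]), (47, [275.2, 205.1]), (19, [267.5, 220.7])]
scene red []
scene green [(28, [262.0, 220.5])]
scene amber [(49, [259.9, 215.8])]
```

All three tubes are now behind the crest (blue and green caps at rows 190 and 185, crest at 181). I'll back off, lift, and measure the tray.

Request:
step_arm(moves="-0.004 0 0 0;-0.008 0 0.002 0;-0.01 0 0.006 0;-0.01 0 0.015 0;-0.01 0 0.028 0;-0.01 0 0.043 0;-0.01 0 0.058 0;-0.01 0 0.072 0;-0.01 0 0.084 0;-0.01 0 0.094 0;-0.01 0 0.1 0;-0.01 0 0.1 0", squeeze=100)

```text
t: 20.65
tool_pos: [0.5691, 0.0316, 0.1172]
tool_rot: [0.019, 1.0, -0.0, 0.002]
force: [0.6, 0.0, -1.1]
width: 0.016
grip_force: 99.4
```

```bash
python3 - <<'E'
from h import *
s=state();print(s['tool_pos'],s['force'],s['grip_force']);caps()
a=grab('top');hsv=cv2.cvtColor(a['pixels'],cv2.COLOR_RGB2HSV)
m=cv2.inRange(hsv,(18,120,60),(34,255,255));cs=max(cv2.findContours(m,0,2)[0],key=cv2.contourArea)
h=cv2.convexHull(cs);r=cv2.minAreaRect(h);print(r)
q=cv2.approxPolyDP(h,5,True)[:,0];print(q.tolist())
P=np.array([ray(a,x,.03) for x in cv2.boxPoints(r)]);print(P.round(4),np.linalg.norm(np.diff(P,axis=0),axis=1),P.mean(0))
d=P-np.roll(P,1,0)
for e in d: print(np.degrees(np.arctan2(e[1],e[0])))
E
```

```text
[0.56907394 0.03155422 0.1171571 ] [ 0.6383704   0.00675852 -1.08830559] 99.39892888069153
top blue [(30, [236.8, 188.8])]
top red [(8, [240.4, 192.6])]
top green [(32, [239.7, 183.3])]
top amber [(126, [247.2, 187.8])]
scene blue []
scene red []
scene green []
scene amber []
((374.78857421875, 255.19798278808594), (75.19112396240234, 96.16122436523438), 10.007979393005371)
[[349, 202], [418, 215], [403, 309], [332, 294]]
[[ 0.3663 -0.1866  0.03  ]
 [ 0.6153 -0.233   0.03  ]
 [ 0.5816 -0.4284  0.03  ]
 [ 0.3345 -0.379   0.03  ]] [0.25334411 0.19833479 0.25196633] [ 0.47443427 -0.30676389  0.03      ]
80.64050192585147
-10.556275686390087
-99.78364633776737
168.69193950823077
```

The tray centre is at (0.474, −0.307) with yaw ≈ −10.5°, and the size matches. All three tubes show in the lifted scoop. Next I carry it over.

Request:
step_arm(moves="-0.001 -0.004 0.002 0;-0.004 -0.012 0.006 0;-0.009 -0.024 0.01 -0.5;-0.015 -0.040 0.015 -1;-0.022 -0.058 0.02 -2;-0.029 -0.078 0.02 -3;-0.036 -0.098 0.02 -3.5;-0.043 -0.118 0.02 -4;-0.050 -0.138 0.02 -5;-0.057 -0.158 0.02 -5.5;-0.064 -0.178 0.02 -6;-0.071 -0.198 0.02 -6.5")

```text
t: 21.8
tool_pos: [0.4958, -0.1683, 0.1357]
tool_rot: [0.077, 0.997, -0.0, 0.0]
force: [0.8, 0.1, -1.3]
width: 0.0162
grip_force: 99.4
```

Request:
step_arm(moves="-0.007 -0.02 0 -0.5;-0.014 -0.040 0 -1;-0.021 -0.060 0 -1.5;-0.028 -0.080 0 -1.8;-0.034 -0.098 0 -1.8;-0.040 -0.113 0 -1.8;-0.044 -0.125 0 -1.8;-0.047 -0.133 0 -1.8;-0.048 -0.136 0 -1.8;-0.048 -0.136 0 -1.8")

```text
t: 22.63
tool_pos: [0.4486, -0.3029, 0.1353]
tool_rot: [0.092, 0.996, 0.0, -0.0]
force: [-1.1, 0.4, -1.9]
width: 0.016
grip_force: 99.4
```

```bash
python3 - <<'E'
from h import *
s=state();print(s['tool_pos'],s['tool_rot'],s['force'],s['grip_force'])
for nm in('top','wrist'):
  c=grab(nm);hsv=cv2.cvtColor(c['pixels'],cv2.COLOR_RGB2HSV)
  for k,lo,hi in(('blue',(105,120,40),(130,255,255)),('red',(0,200,70),(6,255,255)),('green',(40,100,30),(85,255,255))):
    n,l,st,ce=cv2.connectedComponentsWithStats(cv2.inRange(hsv,lo,hi))
    print(nm,k,[(int(st[i,4]),ce[i].round(1).tolist()) for i in range(1,n) if st[i,4]>3])
E
```

```text
[ 0.44861929 -0.30288036  0.13533487] [ 9.20862718e-02  9.95751028e-01  9.11942894e-05 -2.17115800e-05] [-1.07351043  0.42446432 -1.93601279] 99.42781090736389
top blue [(40, [383.6, 239.5]), (107, [390.7, 260.4]), (160, [382.9, 288.0])]
top red [(33, [385.1, 245.6])]
top green [(40, [387.7, 234.4])]
wrist blue [(68, [253.6, 129.7]), (8329, [257.6, 246.7])]
wrist red []
wrist green []
```

Request:
step_arm(moves="0 0 -0.01 0;0 0 -0.03 0;0 0 -0.055 0;0 0 -0.078 0;0 0 -0.095 0;0 0 -0.106 0;0 0 -0.112 0;0 0 -0.116 0;0 0 -0.12 0;0 0 -0.123 0;0 0 -0.124 0;0 0 -0.124 0")

```text
t: 23.73
tool_pos: [0.4503, -0.3034, 0.0135]
tool_rot: [0.091, 0.996, -0.001, 0.002]
force: [0.2, 1.1, 10.0]
width: 0.0159
grip_force: 101.3
```

```bash
cat >> h.py <<'E'
def look():
  s=state();print(s['t'],s['tool_pos'],s['force'],s['width'],s['grip_force'])
  for nm in('top','wrist','scene'):
    c=grab(nm);hsv=cv2.cvtColor(c['pixels'],cv2.COLOR_RGB2HSV)
    for k,lo,hi in(('blue',(105,120,40),(130,255,255)),('red',(0,200,70),(6,255,255)),('green',(40,100,30),(85,255,255))):
      n,l,st,ce=cv2.connectedComponentsWithStats(cv2.inRange(hsv,lo,hi))
      print(nm,k,[(st[i].tolist(),ce[i].round(1).tolist()) for i in range(1,n) if st[i,4]>3])
E
python3 -c "
from h import *
look()"
```

```text
23.7333 [ 0.45028427 -0.3034472   0.01349077] [ 0.23552007  1.08204844 10.03638254] 0.015885844255414654 101.30703806877136
top blue [([366, 234, 7, 6, 30], [369.5, 236.6]), ([371, 250, 11, 10, 79], [375.5, 254.5]), ([365, 271, 10, 18, 114], [369.1, 280.2])]
top red [([368, 240, 6, 5, 26], [370.6, 242.0])]
top green [([370, 230, 7, 5, 31], [372.8, 231.9])]
wrist blue [([239, 128, 40, 3, 118], [258.7, 129.0]), ([238, 139, 41, 220, 8383], [257.7, 246.0])]
wrist red []
wrist green []
scene blue [([230, 143, 11, 7, 63], [234.7, 146.2]), ([216, 144, 8, 7, 35], [220.5, 147.0]), ([209, 156, 4, 4, 14], [210.5, 157.5])]
scene red [([298, 48, 4, 5, 12], [299.1, 50.1])]
scene green [([203, 155, 6, 5, 18], [205.6, 157.1])]
```

Request:
step_arm(moves="0 0 -0.001 0;0 0 -0.002 0;0 0 -0.003 0;0 0 -0.003 0")

```text
t: 24.22
tool_pos: [0.4508, -0.3041, 0.0109]
tool_rot: [0.091, 0.996, -0.002, 0.002]
force: [-0.0, -1.4, 8.0]
width: 0.0159
grip_force: 101.2
```

Request:
step_arm(moves="0 0 0 0;0 0 0 0;0 0 0 0;0 0 0 0", gripper=-0.6, squeeze=20)

```text
t: 24.55
tool_pos: [0.451, -0.304, 0.0104]
tool_rot: [0.091, 0.996, -0.002, 0.003]
force: [2.5, -1.4, 4.8]
width: 0.0176
grip_force: 40.3
```

Request:
step_arm(moves="0 0 0 0;0 0 0 0;0 0 0 0;0 0 0 0", gripper=-0.57)

```text
t: 24.88
tool_pos: [0.4491, -0.3026, 0.0084]
tool_rot: [0.092, 0.996, -0.0, 0.0]
force: [-0.8, -1.1, 1.5]
width: 0.0182
grip_force: 0.7
```

```bash
python3 -c "
from h import *
look()"
```

```text
24.8833 [ 0.44907966 -0.30257549  0.00844731] [-0.75443568 -1.09772353  1.53137123] 0.018228272307950134 0.6593490019440651
top blue [([366, 234, 6, 6, 28], [368.7, 236.7]), ([370, 249, 11, 11, 80], [374.9, 254.3]), ([364, 271, 10, 18, 113], [368.6, 280.4])]
top red [([367, 240, 6, 5, 27], [369.7, 241.9])]
top green [([369, 230, 7, 5, 29], [372.0, 232.0])]
wrist blue [([238, 132, 42, 3, 124], [258.8, 133.0]), ([237, 143, 43, 216, 8617], [257.6, 247.7])]
wrist red []
wrist green []
scene blue [([215, 145, 9, 7, 37], [220.4, 148.1]), ([231, 144, 11, 7, 57], [235.6, 146.6]), ([209, 158, 5, 4, 13], [210.9, 159.5])]
scene red [([298, 48, 4, 5, 15], [299.1, 50.2]), ([212, 156, 3, 3, 5], [213.2, 156.8])]
scene green [([203, 158, 6, 4, 18], [205.9, 159.4])]
```

Request:
step_arm(moves="0 0 0 0;0 0 0 0;0 0 0 0;0 0 0 0;0 0 0 0;0 0 0 0", gripper=-0.45)

```text
t: 25.53
tool_pos: [0.4489, -0.3023, 0.0082]
tool_rot: [0.092, 0.996, 0.0, -0.0]
force: [0.7, -0.3, 0.5]
width: 0.0236
grip_force: 0.0
```

Request:
step_arm(moves="0 0 0 0;0 0 0 0;0 0 0 0;0 0 0 0;0 0 0.01 0;0 0 0.03 0;0 0 0.065 0;0 0 0.10 0;0 0 0.14 0;-0.03 0 0.17 0;-0.06 0.02 0.17 0;-0.06 0.02 0.17 0", gripper=0)

```text
t: 26.53
tool_pos: [0.3843, -0.2787, 0.1795]
tool_rot: [0.092, 0.996, 0.001, -0.002]
force: [0.5, 0.8, -0.1]
width: 0.0425
grip_force: 0.0
```

Request:
step_arm(moves="0 0.02 0 0;0 0.05 0 0;0 0.09 0 0;0 0.13 0 0;0 0.17 0 0;0 0.2 0 0;0 0.22 0 0;0 0.22 0 0;0 0.22 0 0")

```text
t: 27.28
tool_pos: [0.3889, -0.0615, 0.1788]
tool_rot: [0.09, 0.996, -0.0, 0.0]
force: [0.0, -0.1, 0.8]
width: 0.0426
grip_force: 0.0
```

```bash
python3 - <<'E'
from h import *
look();a=grab('top')['pixels'];b=grab('scene')['pixels']
cv2.imwrite('pics/end.png',cv2.cvtColor(np.hstack([cv2.resize(a[110:330,90:440],(477,300)),cv2.resize(b[110:190,160:270],(320,300),interpolation=cv2.INTER_CUBIC)]),cv2.COLOR_RGB2BGR))
E
```

```text
27.2833 [ 0.38894544 -0.06150507  0.17879178] [ 0.00235529 -0.06434382  0.7961615 ] 0.042627798665473234 0.0
top blue [([365, 233, 7, 6, 28], [368.4, 235.4]), ([366, 247, 15, 41, 336], [373.3, 267.2])]
top red [([367, 239, 6, 5, 24], [369.8, 240.9])]
top green [([369, 229, 6, 5, 27], [371.7, 230.8])]
wrist blue [([24, 212, 28, 8, 134], [37.4, 215.6]), ([25, 218, 47, 91, 2379], [49.2, 263.4]), ([83, 312, 11, 4, 40], [87.8, 313.4])]
wrist red []
wrist green [([80, 316, 9, 9, 44], [82.7, 319.2])]
scene blue [([213, 139, 28, 13, 148], [227.6, 145.1]), ([208, 159, 5, 4, 13], [209.9, 160.6])]
scene red [([211, 157, 4, 3, 4], [212.5, 157.8])]
scene green [([203, 160, 5, 4, 16], [205.2, 161.4])]
```

View pics/end.png

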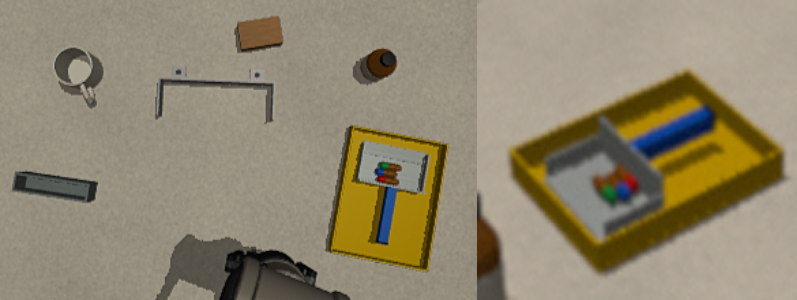

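The scoop lies flat inside the tray with all three tubes in its well, clear of the gripper. The mug, box and bottle are where they were. Handing the job in.

```bash
python3 -c "
from rig import order
print(order.close_job())"
```

```text
the job is handed in; nothing more can be done
None
```

The scoop is lying flat inside the yellow tray with all three tubes in it, the bottle, mug and box are where they were, and the job is handed in at about 27 s; the highest wrist force I read was about 25 N, with the lip pressed to the guard wall at up to about 18 N.

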